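Load the clinic's sample dishes and calibrator tube

ROBOT

A 6-joint arm with a two-finger parallel gripper is mounted at the origin on the work surface. World frame = base frame: x ahead of the robot, y to its left, z up, the work surface at z = 0. Lengths are in mm, angles in rad, forces in N, time in s.
With the tool pointing down it reaches from about 400 to 925 mm from the base axis. Payload 12.5 kg.
Tool frame: the origin (TCP) lies on the centre line of the jaws, within the pads' length; the fingertips stand 14 mm ahead of it and the grasp point (between the pads) lies 5 mm behind it; z points along the fingers, x is the direction in which the jaws open and shut, and the axes are right-handed (so a half turn about z gives the same grasp; the last joint's range is limited). The gripper opens to 95 mm and grips with 3 to 60 N. Pads are 20 mm wide; open, the fingers measure 119 mm over their backs; the gripper's body (75 mm by 180 mm) begins 59 mm behind the grasp point.
Start: joints at [1.217, 0.491, 1.559, -0, 1.092, -0.106], TCP at [153.277, 605.933, 193.061] pointing down, gripper open.
Joint ranges: [-3.1, 3.1], [-0.84, 2.19], [0.05, 2.79], [-1.13, 4.28], [0.06, 2.93], [-2.69, 2.69]. Speed limits (rad/s): [2.22, 2.22, 2.79, 3.14, 3.14, 3.14].

INTERFACE

Orientations are given as [roll, pitch, yaw] about the fixed x, y, z axes, in that order (R = Rz(yaw) Ry(pitch) Rx(roll)).
In Python, from cell import state, read_camera, job_done gives the robot as it stands.
- The arm moves only by the shell command python3 -m handwheel 'ROWS'. ROWS is JSON, a list of rows, each an object of numbers: "hand": the finger opening in m, from 0 to 0.0951; "x", "y", "z": the shift along the world's x, y, z in m; "spin": the turn about the world's z in units of 5 degrees (1.0 is 5 degrees). In form: [{"hand": .., "x": .., "y": .., "z": .., "spin": ..}, ...]. A call has 1 to 20 rows; each row is the pose to reach, as a shift and turn from the pose commanded when the call began; what a row does not reach only later rows make up. A row lasts 1/12 s, in which the tool goes at most 41.7 mm and 7.16 degrees, less where a joint would pass 70% of its speed; a pose out of reach is approached as far as the arm can. A call with a gripper value outside its range is refused whole. The fingers move at their own pace and stop on an object; the grip force is fixed at half the most. Time passes only in rows, so rows that repeat a pose let the fingers close. It gives the time, the measured TCP pose, the force and the opening at its end, in the units of the state.
- state(): the state, without advancing time (a new reading comes with each control period).
- read_camera(name): name is "scene" or "top"; returns a dict with "img" (420x560x3 uint8, red, green, blue), "fx", "fy", "cx", "cy" (pixels), "T" (4x4, takes a point from camera to world coordinates). Camera axes: x right, y down, z forward; pixel columns grow to the right and rows downward; lengths in mm; the calibration is good to about 2 mm. A picture is of the moment at which its call begins. There is no depth.
- job_done(): hands the job in, once; it reports no verdict.
The state is a dict: "t": time; "joints": joint angles; "qvel": joint speeds; "tau": joint torques, N m; "eef_pos": TCP position; "tcp_rot": TCP orientation; "ft_force": force on the tool from outside, world axes, zero at the start; "moment": the same for the moment, N m; "opening": opening from 0.0 (shut) to 1.0 (fully open).
Only numpy, scipy, OpenCV 4.12 (cv2) and the standard library are available. Lean on these libraries where they do the work, as an engineer would, in place of code of your own. Each camera call takes 0.05 s, during which the arm holds its last target. There are 200 camera calls.

TASK

Get the counter ready for the next analyser run: stand each specimen pot upright in the dish of the same colour as its lid, setting it down gently rather than dropping it, and load the two calibrator pucks into the clear upright tube, the yellow one first and the black one on top of it. Leave the amber bottle and the pen cup where they are.

Things in the scene. Friction and masses are not known exactly. Their poses are not given: they have to be found in the camera images.
- pot_red_center (a point): specimen pot with a red lid: upright white plastic cylinder 44 mm in diameter and 64 mm high in all, its top 18 mm being the red lid of the same diameter; about 70 g, loose. The point is its centre, 32 mm above its underside; z is its axis (up).
- pot_blue_center (a point): specimen pot with a blue lid: upright white plastic cylinder 44 mm in diameter and 64 mm high in all, its top 18 mm being the blue lid of the same diameter; about 70 g, loose. The point is its centre, 32 mm above its underside; z is its axis (up).
- pot_green_center (a point): specimen pot with a green lid: upright white plastic cylinder 44 mm in diameter and 64 mm high in all, its top 18 mm being the green lid of the same diameter; about 70 g, loose. The point is its centre, 32 mm above its underside; z is its axis (up).
- puck_yellow_center (a point): yellow calibrator puck: solid plastic cylinder 40 mm in diameter and 32 mm high with a small silver dot on top; about 60 g, loose, standing on end; goes into the tube first. The point is its centre, 16 mm above its underside; z is its axis (up).
- puck_black_center (a point): black calibrator puck: solid plastic cylinder 40 mm in diameter and 32 mm high with a small silver dot on top; about 60 g, loose, standing on end; goes on top of the yellow one. The point is its centre, 16 mm above its underside; z is its axis (up).
- dish_red: red dish, fixed to the counter: a square tile 84 x 84 mm and 4 mm thick with a round rim on it, 64 mm inside diameter, 70 mm outside, its top 12 mm above the counter. A pot stands on the tile (4 mm above the counter) inside the rim with 10 mm play all round. Origin: centre of the tile's underside, on the counter; z up.
- dish_blue: blue dish, fixed to the counter: a square tile 84 x 84 mm and 4 mm thick with a round rim on it, 64 mm inside diameter, 70 mm outside, its top 12 mm above the counter. A pot stands on the tile (4 mm above the counter) inside the rim with 10 mm play all round. Origin: centre of the tile's underside, on the counter; z up.
- dish_green: green dish, fixed to the counter: a square tile 84 x 84 mm and 4 mm thick with a round rim on it, 64 mm inside diameter, 70 mm outside, its top 12 mm above the counter. A pot stands on the tile (4 mm above the counter) inside the rim with 10 mm play all round. Origin: centre of the tile's underside, on the counter; z up.
- tube: upright gravity tube, fixed: dark base disc 76 mm wide, clear tube 45 mm inside, floor 5 mm above the counter; dark funnel mouth, 63 mm inside (69 outside) at its top, 84 mm above the counter, narrowing to 45 at 75 mm. Holds two pucks end to end (upper one's top at 69 mm); a puck let go upright in the mouth slides down by itself. Origin: on the tube's axis, on the counter; z up.
- amber_bottle_center (a point): bystander: amber bottle with black cap, 42 mm in diameter, 85 mm high, loose. The point is its centre, 42.5 mm up. Leave it alone.
- pen_cup_center (a point): bystander: dark wooden pen cup, 66 mm in diameter, 80 mm high, pens sticking up to about 140 mm, loose. The point is on its axis, 40 mm up. Leave it alone.

How it is judged:
By the outcome, as a careful person would: the job done as asked, in the order asked, and still so for the second after the job is handed in, with the robot touching nothing.
It also fails if it takes over 136 s, if anything falls off the work surface, if the arm or the gripper's body presses on something with over 40 N, if the wrist force passes 120 N, or if a joint passes its speed limit or range.

## Working session

There is one attempt and no reset: what is moved stays moved. The work goes in short steps, Python scripts to look and compute and a shell command to move; the robot and the scene stay as the last step left them, time stands still between calls to the robot, and variables do not carry over. Pictures are saved under pics/ and viewed, about 12 in all and at most 16, crops included, and the job is handed in when it is done.

```bash
ls; mkdir -p pics; python3 - <<'E'
from cell import *
import cv2
for n in("scene","top"):
    c=read_camera(n);cv2.imwrite(f"pics/{n}0.png",c["img"][:,:,::-1]);print(n,c["fx"],c["fy"],c["cx"],c["cy"],c["T"])
print(state())
E
```

```text
pics
scene 546.5927785580697 546.5927785580697 290.30636420003884 202.53092879167284 [[ 4.09509637e-03  7.50347383e-01 -6.61031040e-01  1.37119657e+03]
 [ 9.99991372e-01 -2.61196978e-03  3.23006973e-03 -6.22101126e+00]
 [ 6.97081267e-04 -6.61038564e-01 -7.50351605e-01  1.02689248e+03]
 [ 0.00000000e+00  0.00000000e+00  0.00000000e+00  1.00000000e+00]]
top 519.9651104515955 519.9651104515955 275.8657625890268 206.90719854357314 [[ 2.88850264e-02 -9.94568065e-01  1.00000096e-01  3.92199484e+02]
 [-9.99581674e-01 -2.88862596e-02  1.43591601e-03  4.42758840e+00]
 [ 1.46051251e-03 -9.99997393e-02 -9.94986391e-01  1.51234625e+03]
 [ 0.00000000e+00  0.00000000e+00  0.00000000e+00  1.00000000e+00]]
{'t': 0.1, 'joints': array([ 1.21742050e+00,  4.91519869e-01,  1.55937614e+00, -7.70167497e-06,
        1.09169812e+00, -1.05596533e-01]), 'qvel': array([-0.000166  , -0.00254899, -0.00237929, -0.00032374, -0.00171856,
        0.00237142]), 'tau': array([ 2.53148864e-03, -6.13621259e+01, -2.58603466e+01,  6.94235321e-02,
        4.70503885e-02, -9.02346119e-05]), 'eef_pos': array([153.18026185, 605.70123938, 192.51166338]), 'tcp_rot': array([-3.14149389e+00,  9.96609163e-04,  1.32302063e+00]), 'ft_force': array([-0.72729966,  0.57440716,  0.24139876]), 'moment': array([ 0.0157008 ,  0.04306741, -0.01506073]), 'opening': 1.0023142844519686}
```

View pics/scene0.png

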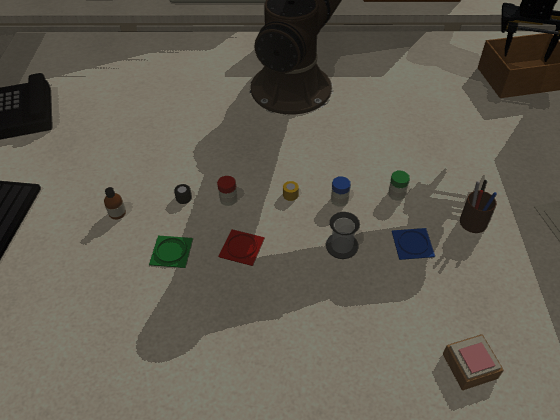

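View pics/top0.png

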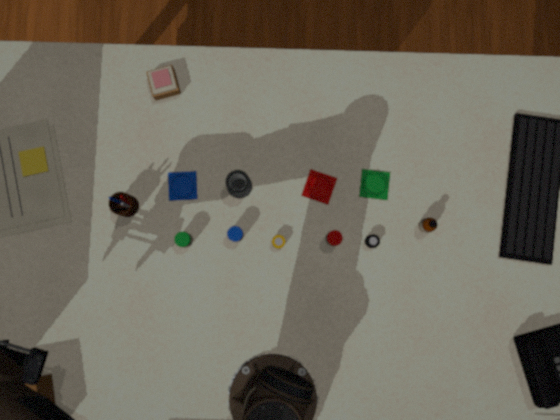

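Scene: bottle (115,203), black puck (183,193), red pot (227,189), yellow puck (290,190), blue pot (341,190), green pot (399,184), tube (342,235), cup (478,210), dishes green (171,251), red (242,246), blue (413,243). The top view shows the same layout mirrored.

```bash
cat > h.py <<'E'
from cell import *
import cv2,numpy as np
def ray(c,u,v,z):
    T=np.array(c["T"]);d=T[:3,:3]@[(u-c["cx"])/c["fx"],(v-c["cy"])/c["fy"],1]
    return (T[:3,3]+d*(z-T[2,3])/d[2])[:2]
def proj(c,p):
    T=np.array(c["T"]);q=T[:3,:3].T@(np.array(p)-T[:3,3]);return c["fx"]*q[0]/q[2]+c["cx"],c["fy"]*q[1]/q[2]+c["cy"]
HUE={"red":[(0,6),(172,180)],"blue":[(105,125)],"green":[(50,85)],"yellow":[(14,26)]}
def blobs(c,col,smin=110,vmin=40,amin=40):
    h=cv2.cvtColor(c["img"],cv2.COLOR_RGB2HSV);m=0
    for a,b in HUE[col]: m=m|cv2.inRange(h,(a,smin,vmin),(b,255,255))
    n,l,s,ce=cv2.connectedComponentsWithStats(m)
    return [(int(s[i,4]),s[i,:4].tolist(),ce[i].round(1)) for i in range(1,n) if s[i,4]>=amin]
E
python3 - <<'E'
from h import *
T=read_camera("top");S=read_camera("scene")
for n,c in(("top",T),("scene",S)):
  for col in HUE:
    for a,b,ce in blobs(c,col):
        print(n,col,a,b,ce,*[(z,ray(c,*ce,z).round(0).tolist()) for z in((4,62) if n=="top" else (4,57)) ] if col!="yellow" else ray(c,*ce,30 if n=="top" else 24).round(0))
for n,(u,v),z in(("blk dot",(373,241),32),("tube",(238,183),84)):print(n,ray(T,u,v,z))
for nm,c,u,v,w in(("tube",T,238,184,30),("blk",T,373,241,16),("tubeS",S,342,235,34),("blkS",S,183,193,18)):
    i=c["img"][v-w:v+w,u-w:u+w,::-1];i=cv2.convertScaleAbs(cv2.resize(i,(390,290),interpolation=2),alpha=1.6);cv2.imwrite(f"pics/c_{nm}.png",i)
r=[cv2.imread(f"pics/c_{n}.png") for n in("tube","blk","tubeS","blkS")]
cv2.imwrite("pics/crops.png",np.vstack([np.hstack(r[:2]),np.hstack(r[2:])]))
E
```

```text
top red 776 [302, 170, 35, 34] [318.9 186.4] (4, [608.0, -118.0]) (62, [599.0, -113.0])
top red 191 [327, 230, 16, 16] [334.1 237.6] (4, [459.0, -165.0]) (62, [457.0, -158.0])
top blue 734 [169, 172, 28, 28] [182.2 185.5] (4, [599.0, 282.0]) (62, [591.0, 272.0])
top blue 170 [228, 226, 15, 15] [234.8 233.3] (4, [463.0, 123.0]) (62, [461.0, 119.0])
top green 725 [360, 170, 30, 29] [374.2 184.1] (4, [619.0, -279.0]) (62, [611.0, -268.0])
top green 179 [175, 232, 16, 15] [182.3 238.8] (4, [443.0, 275.0]) (62, [441.0, 264.0])
top yellow 14675 [0, 0, 560, 56] [284.9  23.4] 1090.0 -4.0
top yellow 112 [154, 87, 26, 12] [166.9  93.5] 866.0 335.0
top yellow 655 [19, 147, 29, 30] [ 33. 161.] 654.0 712.0
top yellow 95 [272, 235, 14, 14] [278.4 241.2] 443.0 -3.0
top yellow 55 [25, 383, 13, 9] [ 32.  386.6] 22.0 667.0
scene red 271 [217, 176, 19, 18] [226.1 184.1] (4, [406.0, -167.0]) (57, [456.0, -158.0])
scene red 60 [475, 190, 8, 19] [478.6 199.1] (4, [460.0, 471.0]) (57, [507.0, 446.0])
scene red 1063 [218, 229, 46, 37] [241.3 247.1] (4, [608.0, -116.0]) (57, [647.0, -111.0])
scene blue 229 [332, 177, 18, 17] [340.8 184.5] (4, [409.0, 128.0]) (57, [459.0, 121.0])
scene blue 55 [483, 193, 13, 17] [489.4 201.3] (4, [468.0, 496.0]) (57, [515.0, 470.0])
scene blue 1019 [392, 228, 43, 32] [412.4 243.4] (4, [599.0, 283.0]) (57, [639.0, 268.0])
scene green 190 [391, 171, 18, 16] [400.  177.3] (4, [384.0, 284.0]) (57, [435.0, 269.0])
scene green 1042 [149, 236, 44, 32] [170.7 251.3] (4, [619.0, -279.0]) (57, [658.0, -265.0])
scene yellow 43 [513, 20, 30, 5] [527.3  22.1] -339.0 819.0
scene yellow 2812 [486, 33, 74, 65] [526.5  65.1] -85.0 743.0
scene yellow 222 [283, 181, 16, 20] [290.1 191.2] 450.0 -2.0
scene yellow 693 [443, 344, 60, 46] [467.5 372.1] 923.0 337.0
blk dot [ 451.61137519 -272.32550968]
tube [599.3147862  113.38516577]
```

View pics/crops.png

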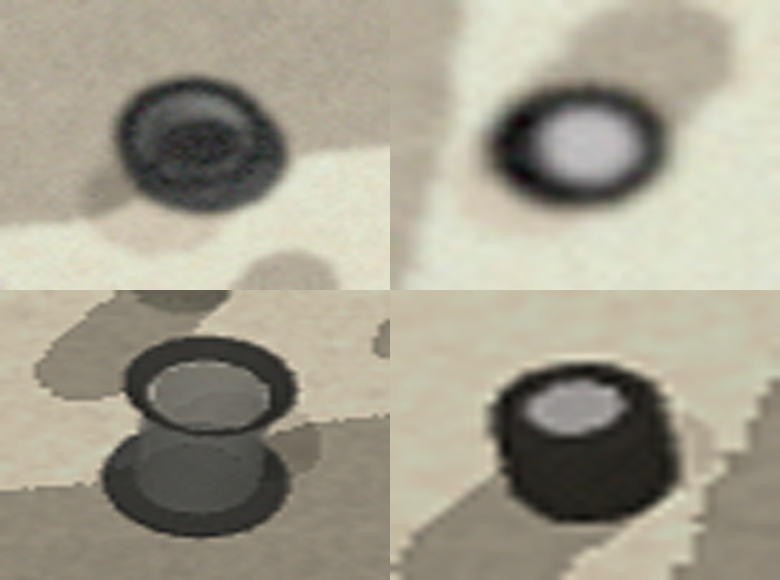

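Tube: in the top view the funnel is at about (238.3,182.3) and the base at (239,185). In the scene view the funnel is at about (344.7,223.4). The black puck's dot is at top (373,241.3) and scene (182,189.6). I'll refine these while moving to the green pot with the jaws along x.

```bash
python3 - <<'E'
from h import *
T=read_camera("top");S=read_camera("scene")
for n,c,u,v,z in(("tubeT",T,238.3,182.3,84),("tubebaseT",T,239.1,185,3),("tubeS",S,344.7,223.4,84),("blkT",T,373,241.3,32),("blkS",S,182.1,189.6,32)):print(n,ray(c,u,v,z).round(1))
# bbox of predicted cylinders vs mask bbox
a=np.linspace(0,6.28,60)
def bb(c,x,y,r,z0,z1):
    p=np.array([proj(c,(x+r*np.cos(t),y+r*np.sin(t),z)) for t in a for z in(z0,z1)]);return p.min(0).round(1),p.max(0).round(1)
for n,x,y,r,z0,z1 in(("red",457,-158,22,46,64),("blue",460,120,22,46,64),("green",440,265,22,46,64),("yel",446,-2,20,0,32),("blk",452,-272,20,0,32)):
    print(n,*bb(T,x,y,r,z0,z1),*bb(S,x,y,r,z0,z1))
for c in(T,S):
  h=cv2.cvtColor(c["img"],cv2.COLOR_RGB2HSV)
  for col,s,v in(("green",60,20),("yellow",100,40)):
    print(col,[b for b in blobs(c,col,s,v) if 60<b[0]<500])
E
python3 -m handwheel '[{"hand":0.0951,"x":0.287,"y":-0.341,"z":0,"spin":-15},{"x":0.287,"y":-0.341,"z":0,"spin":-15,"hand":0.0951},{"x":0.287,"y":-0.341,"z":0,"spin":-15,"hand":0.0951},{"x":0.287,"y":-0.341,"z":0,"spin":-15,"hand":0.0951},{"x":0.287,"y":-0.341,"z":0,"spin":-15,"hand":0.0951},{"x":0.287,"y":-0.341,"z":0,"spin":-15,"hand":0.0951},{"x":0.287,"y":-0.341,"z":0,"spin":-15,"hand":0.0951},{"x":0.287,"y":-0.341,"z":0,"spin":-15,"hand":0.0951},{"x":0.287,"y":-0.341,"z":0,"spin":-15,"hand":0.0951},{"x":0.287,"y":-0.341,"z":0,"spin":-15,"hand":0.0951},{"x":0.287,"y":-0.341,"z":0,"spin":-15,"hand":0.0951},{"x":0.287,"y":-0.341,"z":0,"spin":-15,"hand":0.0951},{"x":0.287,"y":-0.341,"z":0,"spin":-15,"hand":0.0951},{"x":0.287,"y":-0.341,"z":0,"spin":-15,"hand":0.0951}]'
```

```text
tubeT [601.3 112.6]
tubebaseT [605.2 116.1]
tubeS [602.8 118.6]
blkT [ 450.8 -272.3]
blkS [ 451.1 -269.8]
red [325.6 229.6] [342.  245.6] [216.8 175.8] [235.6 194. ]
blue [226.4 225.6] [242.6 241.6] [331.  176.4] [349.6 194.6]
green [174.  231.3] [190.9 247.3] [389.1 170.5] [408.3 188.4]
yel [270.9 233.2] [284.9 247.5] [282.2 182. ] [298.2 202.4]
blk [363.9 233.8] [379.9 248.1] [173. 184.] [191.  204.5]
green [(211, [174, 232, 17, 15], array([182.1, 238.9]))]
yellow [(137, [153, 77, 27, 23], array([167.5,  92.6])), (108, [272, 234, 14, 15], array([278.3, 241.1]))]
green [(270, [391, 170, 19, 18], array([399.5, 178.7]))]
yellow [(231, [283, 181, 16, 20], array([290.4, 191.2]))]
t: 1.47
eef_pos: [440.0, 265.1, 193.0]
tcp_rot: [-3.142, 0.0, 0.014]
ft_force: [-0.5, 0.5, 0.5]
opening: 1.002
```

```bash
python3 -m handwheel '[{"x":-0.001,"y":0.0015,"z":-0.04,"hand":0.0951},{"x":-0.001,"y":0.0015,"z":-0.08,"hand":0.0951},{"x":-0.001,"y":0.0015,"z":-0.11,"hand":0.0951},{"x":-0.001,"y":0.0015,"z":-0.135,"hand":0.0951},{"x":-0.001,"y":0.0015,"z":-0.148,"hand":0.0951},{"x":-0.001,"y":0.0015,"z":-0.153,"hand":0.0951},{"x":-0.001,"y":0.0015,"z":-0.153,"hand":0.0951},{"x":-0.001,"y":0.0015,"z":-0.153,"hand":0.03},{"x":-0.001,"y":0.0015,"z":-0.153,"hand":0.03},{"x":-0.001,"y":0.0015,"z":-0.153,"hand":0.03},{"x":-0.001,"y":0.0015,"z":-0.153,"hand":0.03},{"x":-0.001,"y":0.0015,"z":-0.153,"hand":0.03},{"x":-0.001,"y":0.0015,"z":-0.153,"hand":0.03},{"x":-0.001,"y":0.0015,"z":-0.153,"hand":0.03}]'
```

```text
invalid input
```

```bash
python3 -m handwheel '[{"hand":0.0951,"x":-0.001,"y":0.0015,"z":-0.04,"spin":0},{"hand":0.0951,"x":-0.001,"y":0.0015,"z":-0.08,"spin":0},{"hand":0.0951,"x":-0.001,"y":0.0015,"z":-0.11,"spin":0},{"hand":0.0951,"x":-0.001,"y":0.0015,"z":-0.135,"spin":0},{"hand":0.0951,"x":-0.001,"y":0.0015,"z":-0.148,"spin":0},{"hand":0.0951,"x":-0.001,"y":0.0015,"z":-0.153,"spin":0},{"hand":0.0951,"x":-0.001,"y":0.0015,"z":-0.153,"spin":0},{"hand":0.03,"x":-0.001,"y":0.0015,"z":-0.153,"spin":0},{"hand":0.03,"x":-0.001,"y":0.0015,"z":-0.153,"spin":0},{"hand":0.03,"x":-0.001,"y":0.0015,"z":-0.153,"spin":0},{"hand":0.03,"x":-0.001,"y":0.0015,"z":-0.153,"spin":0},{"hand":0.03,"x":-0.001,"y":0.0015,"z":-0.153,"spin":0},{"hand":0.03,"x":-0.001,"y":0.0015,"z":-0.153,"spin":0},{"hand":0.03,"x":-0.001,"y":0.0015,"z":-0.153,"spin":0}]'
```

```text
t: 2.63
eef_pos: [439.4, 266.4, 40.3]
tcp_rot: [-3.141, -0.0, 0.014]
ft_force: [-0.6, -1.4, 0.0]
opening: 0.565
```

```bash
python3 -m handwheel '[{"hand":0.03,"x":0,"y":0,"z":0,"spin":0},{"hand":0.03,"x":0,"y":0,"z":0,"spin":0},{"hand":0.03,"x":0,"y":0,"z":0,"spin":0},{"hand":0.03,"x":0,"y":0,"z":0,"spin":0},{"hand":0.03,"x":0,"y":0,"z":0,"spin":0},{"hand":0.03,"x":0,"y":0,"z":0,"spin":0},{"hand":0.03,"x":0,"y":0,"z":0.01,"spin":0},{"hand":0.03,"x":0,"y":0,"z":0.03,"spin":0},{"hand":0.03,"x":0,"y":0,"z":0.06,"spin":0},{"hand":0.03,"x":0,"y":0,"z":0.09,"spin":0},{"hand":0.03,"x":0,"y":0,"z":0.12,"spin":0},{"hand":0.03,"x":0,"y":0,"z":0.12,"spin":0}]'
```

```text
t: 3.63
eef_pos: [441.1, 267.3, 165.7]
tcp_rot: [-3.138, -0.007, 0.014]
ft_force: [0.8, 0.1, -0.6]
opening: 0.438
```

```bash
python3 -m handwheel '[{"hand":0.03,"x":0.008,"y":-0.024,"z":0,"spin":0},{"hand":0.03,"x":0.02,"y":-0.06,"z":0,"spin":0},{"hand":0.03,"x":0.032,"y":-0.096,"z":0,"spin":0},{"hand":0.03,"x":0.044,"y":-0.132,"z":0,"spin":0},{"hand":0.03,"x":0.056,"y":-0.168,"z":0,"spin":0},{"hand":0.03,"x":0.068,"y":-0.204,"z":0,"spin":0},{"hand":0.03,"x":0.08,"y":-0.24,"z":0,"spin":0},{"hand":0.03,"x":0.092,"y":-0.276,"z":0,"spin":0},{"hand":0.03,"x":0.104,"y":-0.312,"z":0,"spin":0},{"hand":0.03,"x":0.116,"y":-0.348,"z":0,"spin":0},{"hand":0.03,"x":0.128,"y":-0.384,"z":0,"spin":0},{"hand":0.03,"x":0.14,"y":-0.42,"z":0,"spin":0},{"hand":0.03,"x":0.152,"y":-0.456,"z":0,"spin":0},{"hand":0.03,"x":0.164,"y":-0.492,"z":0,"spin":0},{"hand":0.03,"x":0.174,"y":-0.525,"z":0,"spin":0},{"hand":0.03,"x":0.18,"y":-0.546,"z":0,"spin":0},{"hand":0.03,"x":0.18,"y":-0.546,"z":0,"spin":0},{"hand":0.03,"x":0.18,"y":-0.546,"z":0,"spin":0}]'
```

```text
t: 5.13
eef_pos: [618.8, -280.3, 159.3]
tcp_rot: [-3.141, 0.001, 0.012]
ft_force: [-0.7, 1.2, -1.4]
opening: 0.443
```

```bash
python3 -m handwheel '[{"hand":0.03,"x":0,"y":0,"z":-0.03,"spin":0},{"hand":0.03,"x":0,"y":0,"z":-0.06,"spin":0},{"hand":0.03,"x":0,"y":0,"z":-0.085,"spin":0},{"hand":0.03,"x":0,"y":0,"z":-0.1,"spin":0},{"hand":0.03,"x":0,"y":0,"z":-0.108,"spin":0},{"hand":0.03,"x":0,"y":0,"z":-0.111,"spin":0},{"hand":0.03,"x":0,"y":0,"z":-0.113,"spin":0},{"hand":0.03,"x":0,"y":0,"z":-0.114,"spin":0},{"hand":0.03,"x":0,"y":0,"z":-0.114,"spin":0},{"hand":0.03,"x":0,"y":0,"z":-0.114,"spin":0},{"hand":0.03,"x":0,"y":0,"z":-0.114,"spin":0}]'; python3 - <<'E'
from h import *
S=read_camera("scene");i=S["img"][::,:,::-1];cv2.imwrite("pics/s2.png",cv2.convertScaleAbs(cv2.resize(i[170:290,90:260],(800,565)),alpha=1.4))
print(state()["eef_pos"],state()["ft_force"])
E
```

```text
t: 6.05
eef_pos: [619.5, -279.7, 46.8]
tcp_rot: [3.141, -0.001, 0.014]
ft_force: [1.7, 0.1, 0.2]
opening: 0.443
[ 619.46506905 -279.67417841   46.67678488] [ 0.31121388 -0.20376146 -0.69330195]
```

View pics/s2.png

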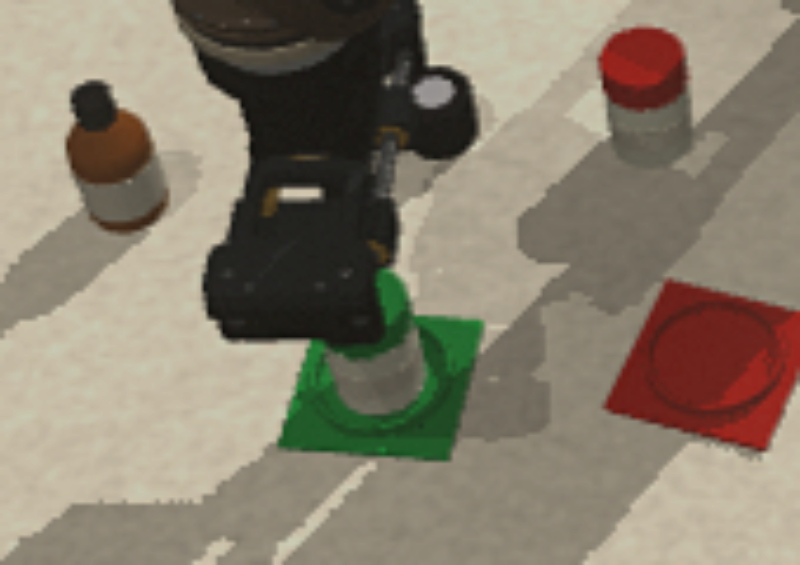

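The picture shows the green pot held upright over the centre of the green dish, at about (375,380) in the crop. I lower it to contact, then release.

```bash
python3 -m handwheel '[{"hand":0.03,"x":0,"y":0,"z":-0.0008,"spin":0},{"hand":0.03,"x":0,"y":0,"z":-0.0016,"spin":0},{"hand":0.03,"x":0,"y":0,"z":-0.0022,"spin":0},{"hand":0.03,"x":0,"y":0,"z":-0.0022,"spin":0},{"hand":0.03,"x":0,"y":0,"z":-0.0022,"spin":0}]'
```

```text
t: 6.52
eef_pos: [619.3, -279.6, 44.1]
tcp_rot: [3.141, -0.0, 0.014]
ft_force: [-1.4, -0.1, 2.8]
opening: 0.445
```

```bash
python3 -m handwheel '[{"hand":0.06,"x":0,"y":0,"z":0,"spin":0},{"hand":0.0951,"x":0,"y":0,"z":0,"spin":0},{"hand":0.0951,"x":0,"y":0,"z":0,"spin":0},{"hand":0.0951,"x":0,"y":0,"z":0,"spin":0},{"hand":0.0951,"x":0,"y":0,"z":0,"spin":0},{"hand":0.0951,"x":0,"y":0,"z":0,"spin":0},{"hand":0.0951,"x":0,"y":0,"z":0,"spin":0},{"hand":0.0951,"x":0,"y":0,"z":0,"spin":0},{"hand":0.0951,"x":0,"y":0,"z":0.01,"spin":0},{"hand":0.0951,"x":0,"y":0,"z":0.04,"spin":0},{"hand":0.0951,"x":0,"y":0,"z":0.08,"spin":0},{"hand":0.0951,"x":0,"y":0,"z":0.106,"spin":0},{"hand":0.0951,"x":-0.04,"y":0.03,"z":0.106,"spin":0},{"hand":0.0951,"x":-0.072,"y":0.053,"z":0.106,"spin":0},{"hand":0.0951,"x":-0.104,"y":0.077,"z":0.106,"spin":0},{"hand":0.0951,"x":-0.136,"y":0.1,"z":0.106,"spin":0},{"hand":0.0951,"x":-0.162,"y":0.1205,"z":0.106,"spin":0},{"hand":0.0951,"x":-0.162,"y":0.1205,"z":0.106,"spin":0},{"hand":0.0951,"x":-0.162,"y":0.1205,"z":0.106,"spin":0}]'
```

```text
t: 8.1
eef_pos: [456.8, -158.5, 151.2]
tcp_rot: [3.141, -0.002, 0.015]
ft_force: [0.7, 0.1, 0.2]
opening: 0.999
```

```bash
python3 -m handwheel '[{"hand":0.0951,"x":0,"y":0,"z":-0.04,"spin":0},{"hand":0.0951,"x":0,"y":0,"z":-0.08,"spin":0},{"hand":0.0951,"x":0,"y":0,"z":-0.1,"spin":0},{"hand":0.0951,"x":0,"y":0,"z":-0.11,"spin":0},{"hand":0.0951,"x":0,"y":0,"z":-0.11,"spin":0},{"hand":0.03,"x":0,"y":0,"z":-0.11,"spin":0},{"hand":0.03,"x":0,"y":0,"z":-0.11,"spin":0},{"hand":0.03,"x":0,"y":0,"z":-0.11,"spin":0},{"hand":0.03,"x":0,"y":0,"z":-0.11,"spin":0},{"hand":0.03,"x":0,"y":0,"z":-0.11,"spin":0},{"hand":0.03,"x":0,"y":0,"z":-0.11,"spin":0},{"hand":0.03,"x":0,"y":0,"z":-0.11,"spin":0},{"hand":0.03,"x":0,"y":0,"z":-0.11,"spin":0},{"hand":0.03,"x":0,"y":0,"z":-0.11,"spin":0},{"hand":0.03,"x":0,"y":0,"z":-0.11,"spin":0},{"hand":0.03,"x":0,"y":0,"z":-0.11,"spin":0},{"hand":0.03,"x":0,"y":0,"z":-0.11,"spin":0}]'
```

```text
t: 9.52
eef_pos: [457.3, -159.1, 39.9]
tcp_rot: [3.142, -0.0, 0.014]
ft_force: [-0.5, 0.0, 2.2]
opening: 0.444
```

```bash
python3 -m handwheel '[{"hand":0.03,"x":0,"y":0,"z":0.01,"spin":0},{"hand":0.03,"x":0,"y":0,"z":0.04,"spin":0},{"hand":0.03,"x":0.01,"y":0.003,"z":0.07,"spin":0},{"hand":0.03,"x":0.04,"y":0.011,"z":0.07,"spin":0},{"hand":0.03,"x":0.075,"y":0.021,"z":0.07,"spin":0},{"hand":0.03,"x":0.11,"y":0.031,"z":0.07,"spin":0},{"hand":0.03,"x":0.14,"y":0.039,"z":0.07,"spin":0},{"hand":0.03,"x":0.151,"y":0.042,"z":0.07,"spin":0},{"hand":0.03,"x":0.151,"y":0.042,"z":0.07,"spin":0},{"hand":0.03,"x":0.151,"y":0.042,"z":0.045,"spin":0},{"hand":0.03,"x":0.151,"y":0.042,"z":0.025,"spin":0},{"hand":0.03,"x":0.151,"y":0.042,"z":0.012,"spin":0},{"hand":0.03,"x":0.151,"y":0.042,"z":0.008,"spin":0},{"hand":0.03,"x":0.151,"y":0.042,"z":0.006,"spin":0},{"hand":0.03,"x":0.151,"y":0.042,"z":0.006,"spin":0},{"hand":0.03,"x":0.151,"y":0.042,"z":0.005,"spin":0},{"hand":0.03,"x":0.151,"y":0.042,"z":0.0045,"spin":0},{"hand":0.03,"x":0.151,"y":0.042,"z":0.004,"spin":0},{"hand":0.03,"x":0.151,"y":0.042,"z":0.004,"spin":0},{"hand":0.03,"x":0.151,"y":0.042,"z":0.004,"spin":0}]'; python3 - <<'E'
from h import *
S=read_camera("scene");i=S["img"][::,:,::-1];cv2.imwrite("pics/s3.png",cv2.convertScaleAbs(cv2.resize(i[170:290,140:310],(800,565)),alpha=1.4))
print(state()["eef_pos"],state()["ft_force"])
E
```

```text
t: 11.18
eef_pos: [608.4, -117.1, 44.1]
tcp_rot: [3.141, -0.0, 0.014]
ft_force: [0.6, -0.7, -0.6]
opening: 0.444
[ 608.372754   -117.06410774   44.08946198] [-0.12414189  0.86939919 -1.25873212]
```

View pics/s3.png

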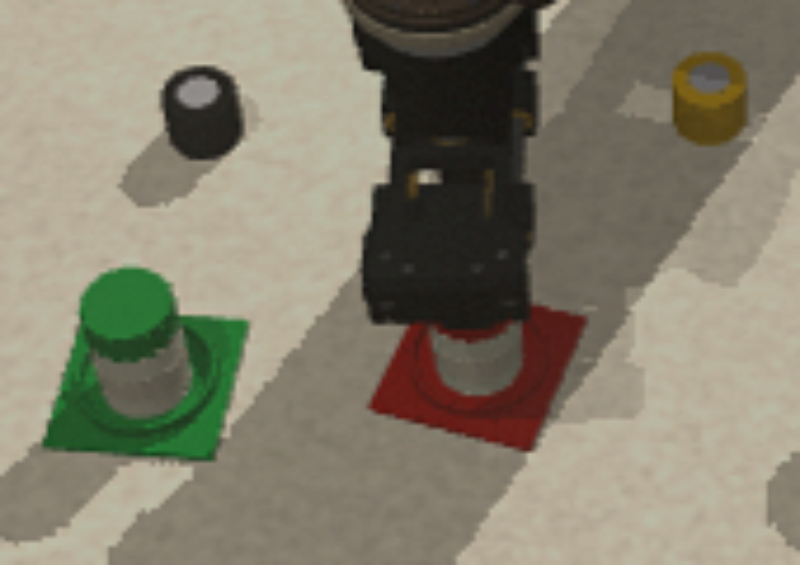

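Green is standing upright and centred in its dish, with its base at about (145,390). Red is centred at about (478,370) but shows no contact force yet, so I lower it a little more.

```bash
python3 -m handwheel '[{"hand":0.03,"x":0,"y":0,"z":-0.0005,"spin":0},{"hand":0.03,"x":0,"y":0,"z":-0.001,"spin":0},{"hand":0.03,"x":0,"y":0,"z":-0.001,"spin":0},{"hand":0.03,"x":0,"y":0,"z":-0.001,"spin":0}]'
```

```text
t: 11.57
eef_pos: [608.4, -117.2, 43.8]
tcp_rot: [3.141, -0.001, 0.014]
ft_force: [-3.2, -0.4, 8.0]
opening: 0.441
```

```bash
python3 -m handwheel '[{"hand":0.06,"x":0,"y":0,"z":0,"spin":0},{"hand":0.0951,"x":0,"y":0,"z":0,"spin":0},{"hand":0.0951,"x":0,"y":0,"z":0,"spin":0},{"hand":0.0951,"x":0,"y":0,"z":0,"spin":0},{"hand":0.0951,"x":0,"y":0,"z":0,"spin":0},{"hand":0.0951,"x":0,"y":0,"z":0,"spin":0},{"hand":0.0951,"x":0,"y":0,"z":0,"spin":0},{"hand":0.0951,"x":0,"y":0,"z":0.01,"spin":0},{"hand":0.0951,"x":0,"y":0,"z":0.04,"spin":0},{"hand":0.0951,"x":0,"y":0,"z":0.08,"spin":0},{"hand":0.0951,"x":0,"y":0,"z":0.106,"spin":0},{"hand":0.0951,"x":-0.02,"y":0.032,"z":0.106,"spin":0},{"hand":0.0951,"x":-0.041,"y":0.066,"z":0.106,"spin":0},{"hand":0.0951,"x":-0.062,"y":0.1,"z":0.106,"spin":0},{"hand":0.0951,"x":-0.083,"y":0.134,"z":0.106,"spin":0},{"hand":0.0951,"x":-0.104,"y":0.168,"z":0.106,"spin":0},{"hand":0.0951,"x":-0.125,"y":0.202,"z":0.106,"spin":0},{"hand":0.0951,"x":-0.148,"y":0.237,"z":0.106,"spin":0},{"hand":0.0951,"x":-0.148,"y":0.237,"z":0.106,"spin":0},{"hand":0.0951,"x":-0.148,"y":0.237,"z":0.106,"spin":0}]'
```

```text
t: 13.23
eef_pos: [459.6, 121.4, 149.8]
tcp_rot: [-3.141, -0.001, 0.017]
ft_force: [-0.5, 0.1, 0.4]
opening: 0.996
```

```bash
python3 -m handwheel '[{"hand":0.0951,"x":0,"y":0,"z":-0.04,"spin":0},{"hand":0.0951,"x":0,"y":0,"z":-0.08,"spin":0},{"hand":0.0951,"x":0,"y":0,"z":-0.1,"spin":0},{"hand":0.0951,"x":0,"y":0,"z":-0.109,"spin":0},{"hand":0.0951,"x":0,"y":0,"z":-0.109,"spin":0},{"hand":0.03,"x":0,"y":0,"z":-0.109,"spin":0},{"hand":0.03,"x":0,"y":0,"z":-0.109,"spin":0},{"hand":0.03,"x":0,"y":0,"z":-0.109,"spin":0},{"hand":0.03,"x":0,"y":0,"z":-0.109,"spin":0},{"hand":0.03,"x":0,"y":0,"z":-0.109,"spin":0},{"hand":0.03,"x":0,"y":0,"z":-0.109,"spin":0},{"hand":0.03,"x":0,"y":0,"z":-0.109,"spin":0},{"hand":0.03,"x":0,"y":0,"z":-0.109,"spin":0},{"hand":0.03,"x":0,"y":0,"z":-0.109,"spin":0},{"hand":0.03,"x":0,"y":0,"z":-0.109,"spin":0},{"hand":0.03,"x":0,"y":0,"z":-0.109,"spin":0},{"hand":0.03,"x":0,"y":0,"z":-0.109,"spin":0}]'
```

```text
t: 14.65
eef_pos: [460.2, 120.0, 39.9]
tcp_rot: [3.142, 0.0, 0.014]
ft_force: [-0.1, -0.5, 1.3]
opening: 0.442
```

```bash
python3 -m handwheel '[{"hand":0.03,"x":0,"y":0,"z":0.01,"spin":0},{"hand":0.03,"x":0,"y":0,"z":0.04,"spin":0},{"hand":0.03,"x":0.01,"y":0.011,"z":0.07,"spin":0},{"hand":0.03,"x":0.032,"y":0.037,"z":0.07,"spin":0},{"hand":0.03,"x":0.056,"y":0.065,"z":0.07,"spin":0},{"hand":0.03,"x":0.08,"y":0.093,"z":0.07,"spin":0},{"hand":0.03,"x":0.104,"y":0.121,"z":0.07,"spin":0},{"hand":0.03,"x":0.128,"y":0.149,"z":0.07,"spin":0},{"hand":0.03,"x":0.139,"y":0.1625,"z":0.07,"spin":0},{"hand":0.03,"x":0.139,"y":0.1625,"z":0.07,"spin":0},{"hand":0.03,"x":0.139,"y":0.1625,"z":0.045,"spin":0},{"hand":0.03,"x":0.139,"y":0.1625,"z":0.025,"spin":0},{"hand":0.03,"x":0.139,"y":0.1625,"z":0.012,"spin":0},{"hand":0.03,"x":0.139,"y":0.1625,"z":0.008,"spin":0},{"hand":0.03,"x":0.139,"y":0.1625,"z":0.006,"spin":0},{"hand":0.03,"x":0.139,"y":0.1625,"z":0.006,"spin":0},{"hand":0.03,"x":0.139,"y":0.1625,"z":0.005,"spin":0},{"hand":0.03,"x":0.139,"y":0.1625,"z":0.0045,"spin":0},{"hand":0.03,"x":0.139,"y":0.1625,"z":0.0045,"spin":0}]'; python3 - <<'E'
from h import *
S=read_camera("scene");i=S["img"][::,:,::-1];cv2.imwrite("pics/s4.png",cv2.convertScaleAbs(cv2.resize(i[160:280,320:490],(800,565)),alpha=1.4))
print(state()["eef_pos"],state()["ft_force"])
E
```

```text
t: 16.23
eef_pos: [599.6, 282.5, 45.1]
tcp_rot: [-3.141, -0.001, 0.014]
ft_force: [-0.7, 0.7, -1.0]
opening: 0.446
[599.49930413 282.47687067  44.99733293] [-0.07366163 -0.65058503 -1.18389888]
```

View pics/s4.png

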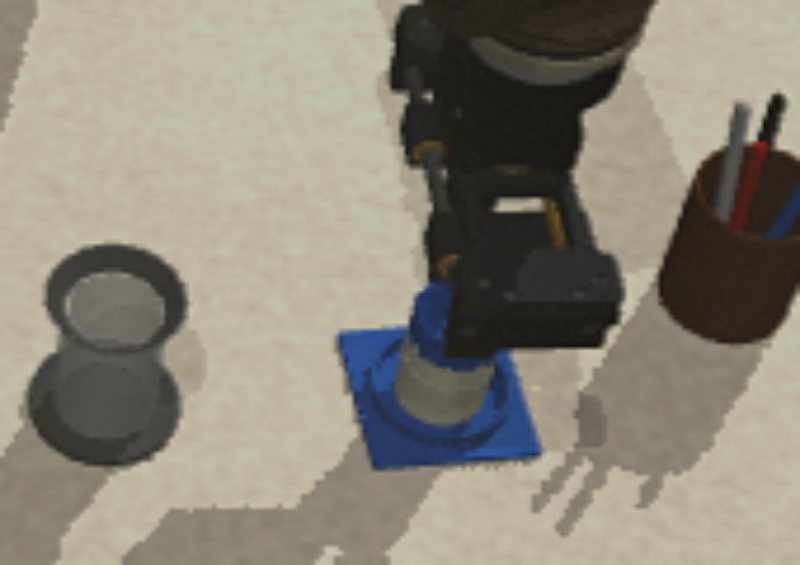

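The blue pot is inside its rim, with its base at about (440,405). The tube funnel is at (116,299) in the crop.

```bash
python3 -m handwheel '[{"hand":0.03,"x":0,"y":0,"z":-0.0005,"spin":0},{"hand":0.03,"x":0,"y":0,"z":-0.001,"spin":0},{"hand":0.03,"x":0,"y":0,"z":-0.001,"spin":0},{"hand":0.03,"x":0,"y":0,"z":-0.0015,"spin":0},{"hand":0.03,"x":0,"y":0,"z":-0.0015,"spin":0},{"hand":0.03,"x":0,"y":0,"z":-0.0015,"spin":0}]'
```

```text
t: 16.78
eef_pos: [599.5, 282.6, 43.8]
tcp_rot: [-3.141, -0.001, 0.014]
ft_force: [-2.4, -0.9, 8.0]
opening: 0.445
```

```bash
python3 -m handwheel '[{"hand":0.06,"x":0,"y":0,"z":0,"spin":0},{"hand":0.0951,"x":0,"y":0,"z":0,"spin":0},{"hand":0.0951,"x":0,"y":0,"z":0,"spin":0},{"hand":0.0951,"x":0,"y":0,"z":0,"spin":0},{"hand":0.0951,"x":0,"y":0,"z":0,"spin":0},{"hand":0.0951,"x":0,"y":0,"z":0,"spin":0},{"hand":0.0951,"x":0,"y":0,"z":0,"spin":0},{"hand":0.0951,"x":0,"y":0,"z":0.01,"spin":0},{"hand":0.0951,"x":0,"y":0,"z":0.04,"spin":0},{"hand":0.0951,"x":0,"y":0,"z":0.08,"spin":0},{"hand":0.0951,"x":0,"y":0,"z":0.106,"spin":0},{"hand":0.0951,"x":-0.155,"y":-0.285,"z":0.106,"spin":0},{"hand":0.0951,"x":-0.155,"y":-0.285,"z":0.106,"spin":0},{"hand":0.0951,"x":-0.155,"y":-0.285,"z":0.106,"spin":0},{"hand":0.0951,"x":-0.155,"y":-0.285,"z":0.106,"spin":0},{"hand":0.0951,"x":-0.155,"y":-0.285,"z":0.106,"spin":0},{"hand":0.0951,"x":-0.155,"y":-0.285,"z":0.106,"spin":0},{"hand":0.0951,"x":-0.155,"y":-0.285,"z":0.106,"spin":0},{"hand":0.0951,"x":-0.155,"y":-0.285,"z":0.106,"spin":0},{"hand":0.0951,"x":-0.155,"y":-0.285,"z":0.106,"spin":0}]'
```

```text
t: 18.45
eef_pos: [441.9, -5.9, 149.7]
tcp_rot: [3.141, 0.0, 0.011]
ft_force: [1.4, 0.2, 0.1]
opening: 0.997
```

```bash
python3 -m handwheel '[{"hand":0.0951,"x":0,"y":0,"z":0,"spin":0},{"hand":0.0951,"x":0,"y":0,"z":0,"spin":0}]'; python3 - <<'E'
from h import *
for n,(x0,x1,y0,y1),R in(("top",(218,262,164,206),[("fun",34.5,84),("base",38,3)]),("scene",(318,368,206,262),[("fun",34.5,84),("base",38,3)])):
    c=read_camera(n);i=c["img"]
    cv2.imwrite(f"pics/t_{n}.png",cv2.convertScaleAbs(cv2.resize(i[y0:y1,x0:x1,::-1],None,fx=9,fy=9,interpolation=2),alpha=1.6))
    m=cv2.inRange(cv2.cvtColor(i,cv2.COLOR_RGB2GRAY)[y0:y1,x0:x1],0,72)
    k,l,s,ce=cv2.connectedComponentsWithStats(m);b=1+np.argmax(s[1:,4]);print(n,s[b]+[x0,y0,0,0,0])
    a=np.linspace(0,6.28,60)
    for X,Y in((602,115.5),):
      for nm,r,z in R:
        p=np.array([proj(c,(X+r*np.cos(t),Y+r*np.sin(t),z)) for t in a]);print(nm,p.min(0).round(1),p.max(0).round(1))
a,b=[cv2.imread(f"pics/t_{n}.png") for n in("top","scene")]
o=np.zeros((504,850,3),np.uint8)[:, :800+46];o[:a.shape[0],:a.shape[1]]=a;o[:b.shape[0],396:846]=b;cv2.imwrite("pics/tubes.png",o[:,:800])
E
```

```text
t: 18.62
eef_pos: [444.9, -2.5, 149.5]
tcp_rot: [3.142, -0.001, 0.013]
ft_force: [-0.0, 0.2, 0.9]
opening: 1.0
top [226 171  26  27 494]
fun [224.8 169.7] [249.7 194.4]
base [226.3 173.3] [252.2 199. ]
scene [ 326  212   34   48 1168]
fun [327.8 211.3] [358.8 235.4]
base [324.5 232.3] [357.1 258.4]
```

View pics/tubes.png

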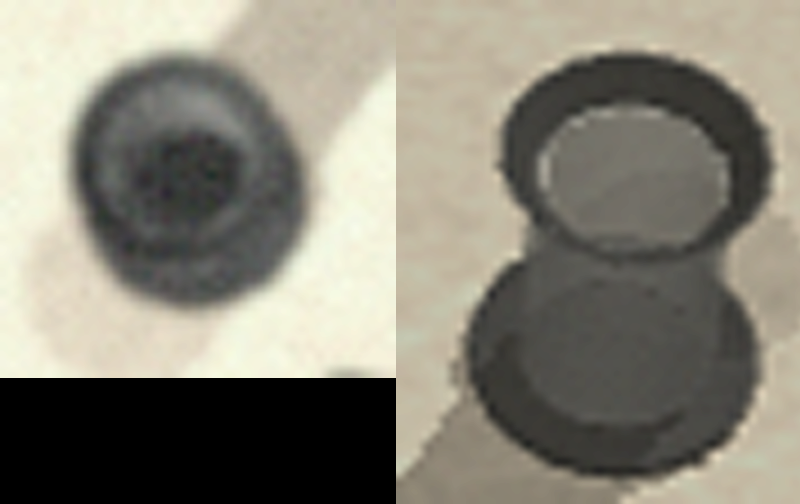

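The tube comes out at about (603,116.5) from both views. I calibrate the camera bias against the placed pots, whose x the jaws fixed, and grip the yellow puck high.

```bash
python3 -m handwheel '[{"hand":0.0951,"x":0,"y":0,"z":-0.04,"spin":0},{"hand":0.0951,"x":0,"y":0,"z":-0.08,"spin":0},{"hand":0.0951,"x":0,"y":0,"z":-0.105,"spin":0},{"hand":0.0951,"x":0,"y":0,"z":-0.115,"spin":0},{"hand":0.0951,"x":0,"y":0,"z":-0.118,"spin":0},{"hand":0.0951,"x":0,"y":0,"z":-0.118,"spin":0},{"hand":0.03,"x":0,"y":0,"z":-0.118,"spin":0},{"hand":0.03,"x":0,"y":0,"z":-0.118,"spin":0},{"hand":0.03,"x":0,"y":0,"z":-0.118,"spin":0},{"hand":0.03,"x":0,"y":0,"z":-0.118,"spin":0},{"hand":0.03,"x":0,"y":0,"z":-0.118,"spin":0},{"hand":0.03,"x":0,"y":0,"z":-0.118,"spin":0},{"hand":0.03,"x":0,"y":0,"z":-0.118,"spin":0},{"hand":0.03,"x":0,"y":0,"z":-0.118,"spin":0},{"hand":0.03,"x":0,"y":0,"z":-0.118,"spin":0},{"hand":0.03,"x":0,"y":0,"z":-0.118,"spin":0},{"hand":0.03,"x":0,"y":0,"z":-0.118,"spin":0},{"hand":0.03,"x":0,"y":0,"z":-0.118,"spin":0}]'; python3 - <<'E'
from h import *
a=np.linspace(0,6.28,60)
for n in("top","scene"):
  c=read_camera(n)
  for col,X,Y in(("blue",599.5,282.6),("red",608.4,-117.2),("green",619.3,-279.6)):
    # lid vs white body: lid bbox predicted
    p=np.array([proj(c,(X+22*np.cos(t),Y+22*np.sin(t),z)) for t in a for z in(50,68)]);q=p.min(0),p.max(0)
    mn,mx=[v.round(1) for v in q]
    x0,y0=(mn-12).astype(int);x1,y1=(mx+12).astype(int)
    cv2.imwrite(f"pics/p_{n}_{col}.png",cv2.convertScaleAbs(cv2.resize(c["img"][y0:y0+38,x0:x0+38,::-1],(264,264),interpolation=2),alpha=1.6))
    print(n,col,"crop",x0,y0,"pred crop box",((mn-[x0,y0]+.5)*264/38).round(0),((mx-[x0,y0]+.5)*264/38).round(0))
r=[np.hstack([cv2.imread(f"pics/p_{n}_{k}.png") for k in("blue","red","green")]) for n in("top","scene")]
cv2.imwrite("pics/pots.png",np.vstack(r))
E
```

```text
t: 20.22
eef_pos: [444.2, -2.6, 30.8]
tcp_rot: [-3.142, 0.0, 0.014]
ft_force: [0.0, -0.6, -0.3]
opening: 0.317
top blue crop 158 162 pred crop box [89. 89.] [205. 202.]
top red crop 300 163 pred crop box [90. 88.] [201. 202.]
top green crop 357 161 pred crop box [91. 88.] [208. 201.]
scene blue crop 393 207 pred crop box [92. 87.] [238. 227.]
scene red crop 217 210 pred crop box [88. 90.] [228. 232.]
scene green crop 143 214 pred crop box [92. 90.] [239. 233.]
```

View pics/pots.png

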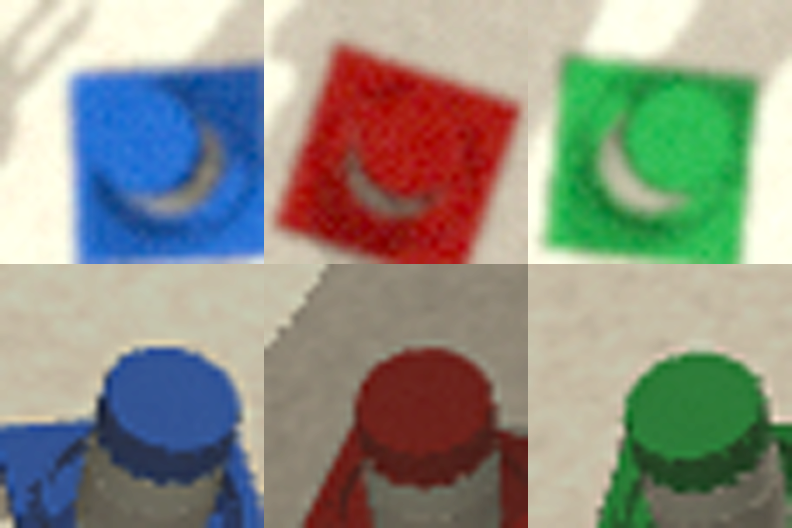

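All three pots stand upright in their dishes. The scene camera is biased by about (-1.5,+1) mm, which puts the tube at about (603.5,116). The opening of 0.317 looks too small for a 40 mm puck, so I check.

```bash
python3 - <<'E'
from h import *
c=read_camera("scene");t=read_camera("top");print(state()["opening"],state()["ft_force"])
a=cv2.resize(c["img"][150:230,250:330,::-1],(400,400),interpolation=2);b=cv2.resize(t["img"][200:280,240:320,::-1],(400,400),interpolation=2)
cv2.imwrite("pics/y.png",cv2.convertScaleAbs(np.hstack([a,b]),alpha=1.7))
E
```

```text
0.3177346891551795 [ 0.25599045 -0.77565503 -0.1193137 ]
```

View pics/y.png

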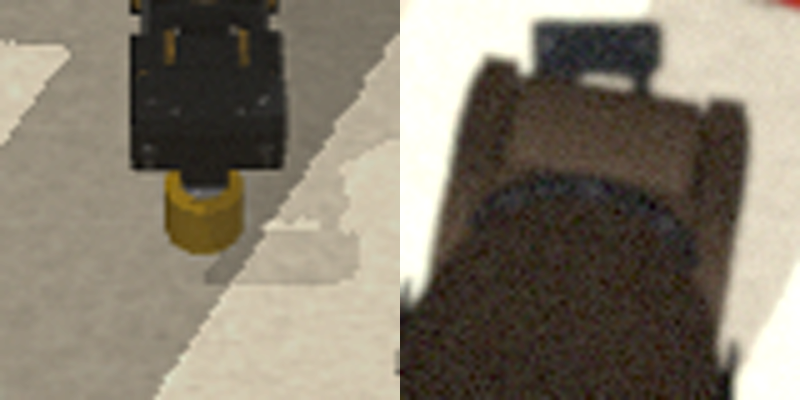

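The yellow puck still stands where it was, with its base at crop (203,253). The fingers seem to have closed above it, with a finger bottom at about (205,193), so I compute the tip height.

```bash
python3 - <<'E'
from h import *
c=read_camera("scene")
for z in(17,25,33,40):print(z,ray(c,291,188.5,z).round(0),[np.round(proj(c,(x,-2.6,z)),1).tolist() for x in(429,444,459,471)])
E
python3 -m handwheel '[{"hand":0.0951,"x":0,"y":0,"z":0,"spin":0},{"hand":0.0951,"x":0,"y":0,"z":0,"spin":0},{"hand":0.0951,"x":0,"y":0,"z":0,"spin":0},{"hand":0.0951,"x":0,"y":0,"z":0,"spin":0},{"hand":0.0951,"x":0,"y":0,"z":0,"spin":0},{"hand":0.0951,"x":0,"y":0,"z":0,"spin":0},{"hand":0.0951,"x":0,"y":0,"z":0,"spin":0},{"hand":0.0951,"x":0,"y":0,"z":0,"spin":0}]'
python3 - <<'E'
from h import *
c=read_camera("scene")
a=cv2.resize(c["img"][140:230,240:350,::-1],(770,600),interpolation=2)
cv2.imwrite("pics/y2.png",cv2.convertScaleAbs(a,alpha=1.9))
E
```

```text
17 [434.   0.] [[289.9, 186.9], [290.0, 191.3], [290.0, 195.7], [290.0, 199.3]]
25 [442.   0.] [[289.9, 184.8], [290.0, 189.1], [290.0, 193.6], [290.0, 197.2]]
33 [449.  -0.] [[289.9, 182.6], [290.0, 187.0], [290.0, 191.4], [290.0, 195.0]]
40 [456.  -0.] [[289.9, 180.6], [290.0, 185.0], [290.0, 189.5], [290.0, 193.1]]
t: 21.13
eef_pos: [444.3, -2.6, 30.9]
tcp_rot: [3.142, -0.0, 0.014]
ft_force: [-0.3, 0.5, 0.4]
opening: 0.824
```

View pics/y2.png

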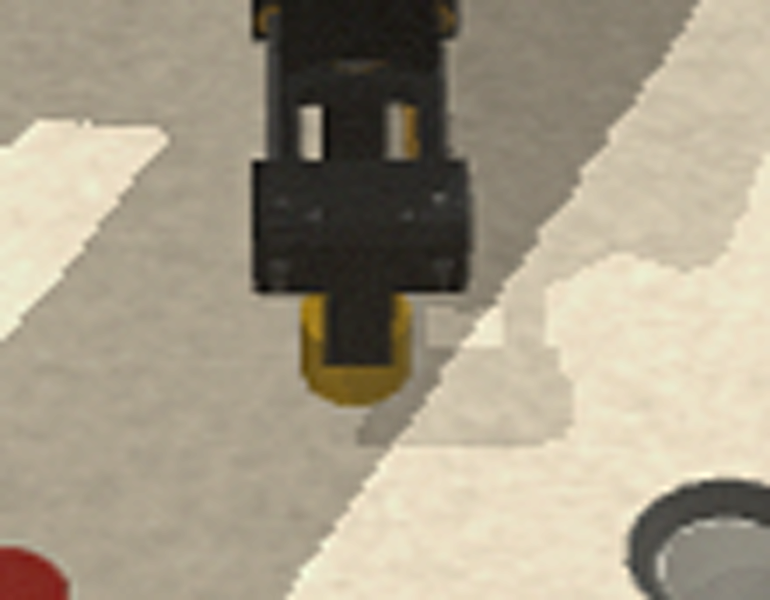

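The front fingertip at crop (358,365) works out to about z≈44, roughly 13 mm above the reported TCP. So the tips sit much higher than stated, and the pots were held by their lids. I'll lower in small steps, safe under either reading, and close.

```bash
python3 -m handwheel '[{"hand":0.0951,"x":0,"y":0,"z":0,"spin":0},{"hand":0.0951,"x":0,"y":0,"z":-0.005,"spin":0},{"hand":0.0951,"x":0,"y":0,"z":-0.01,"spin":0},{"hand":0.0951,"x":0,"y":0,"z":-0.0148,"spin":0},{"hand":0.0951,"x":0,"y":0,"z":-0.0148,"spin":0},{"hand":0.03,"x":0,"y":0,"z":-0.0148,"spin":0},{"hand":0.03,"x":0,"y":0,"z":-0.0148,"spin":0},{"hand":0.03,"x":0,"y":0,"z":-0.0148,"spin":0},{"hand":0.03,"x":0,"y":0,"z":-0.0148,"spin":0},{"hand":0.03,"x":0,"y":0,"z":-0.0148,"spin":0},{"hand":0.03,"x":0,"y":0,"z":-0.0148,"spin":0},{"hand":0.03,"x":0,"y":0,"z":-0.0148,"spin":0},{"hand":0.03,"x":0,"y":0,"z":-0.0148,"spin":0},{"hand":0.03,"x":0,"y":0,"z":-0.0148,"spin":0},{"hand":0.03,"x":0,"y":0,"z":-0.0148,"spin":0},{"hand":0.03,"x":0,"y":0,"z":-0.0148,"spin":0},{"hand":0.03,"x":0,"y":0,"z":-0.0148,"spin":0}]'
python3 - <<'E'
from h import *
c=read_camera("scene");t=read_camera("top");print(state()["opening"],state()["ft_force"])
a=cv2.resize(c["img"][140:230,240:350,::-1],(770,600),interpolation=2)
cv2.imwrite("pics/y3.png",cv2.convertScaleAbs(a,alpha=1.9))
E
```

```text
t: 22.6
eef_pos: [444.3, -2.6, 16.0]
tcp_rot: [-3.142, -0.0, 0.014]
ft_force: [-0.2, -0.0, -0.3]
opening: 0.324
0.3168061799041491 [0.11727966 0.01248479 0.89756826]
```

View pics/y3.png

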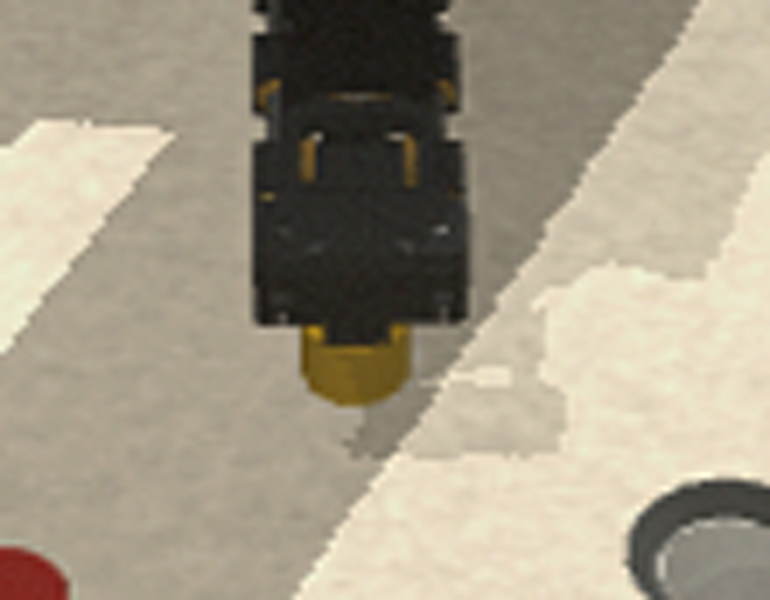

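The opening is again 30 mm. The fingertip at crop (358,345) is still at or just above the puck's top, so I open and go 12 mm lower.

```bash
python3 -m handwheel '[{"hand":0.08,"x":0,"y":0,"z":0,"spin":0},{"hand":0.08,"x":0,"y":0,"z":0,"spin":0},{"hand":0.08,"x":0,"y":0,"z":0,"spin":0},{"hand":0.08,"x":0,"y":0,"z":0,"spin":0},{"hand":0.08,"x":0,"y":0,"z":0,"spin":0},{"hand":0.08,"x":0,"y":0,"z":0,"spin":0},{"hand":0.08,"x":0,"y":0,"z":0,"spin":0},{"hand":0.08,"x":0,"y":0,"z":0,"spin":0},{"hand":0.08,"x":0,"y":0,"z":-0.004,"spin":0},{"hand":0.08,"x":0,"y":0,"z":-0.008,"spin":0},{"hand":0.08,"x":0,"y":0,"z":-0.012,"spin":0},{"hand":0.08,"x":0,"y":0,"z":-0.012,"spin":0}]'
python3 -m handwheel '[{"hand":0.03,"x":0,"y":0,"z":0,"spin":0},{"hand":0.03,"x":0,"y":0,"z":0,"spin":0},{"hand":0.03,"x":0,"y":0,"z":0,"spin":0},{"hand":0.03,"x":0,"y":0,"z":0,"spin":0},{"hand":0.03,"x":0,"y":0,"z":0,"spin":0},{"hand":0.03,"x":0,"y":0,"z":0,"spin":0},{"hand":0.03,"x":0,"y":0,"z":0,"spin":0},{"hand":0.03,"x":0,"y":0,"z":0,"spin":0},{"hand":0.03,"x":0,"y":0,"z":0,"spin":0},{"hand":0.03,"x":0,"y":0,"z":0,"spin":0},{"hand":0.03,"x":0,"y":0,"z":0,"spin":0}]'
```

```text
t: 23.7
eef_pos: [443.9, -2.5, 3.2]
tcp_rot: [-3.141, 0.001, 0.014]
ft_force: [-0.3, 0.9, -0.4]
opening: 0.841
t: 24.62
eef_pos: [444.3, -2.6, 4.1]
tcp_rot: [3.142, -0.0, 0.014]
ft_force: [-0.1, -0.2, 2.1]
opening: 0.408
```

Gripped at 0.408. I lift and carry it over the tube.

```bash
python3 -m handwheel '[{"hand":0.03,"x":0,"y":0,"z":0.01,"spin":0},{"hand":0.03,"x":0,"y":0,"z":0.04,"spin":0},{"hand":0.03,"x":0,"y":0,"z":0.075,"spin":0},{"hand":0.03,"x":0,"y":0,"z":0.105,"spin":0},{"hand":0.03,"x":0.01,"y":0.007,"z":0.115,"spin":0},{"hand":0.03,"x":0.035,"y":0.026,"z":0.115,"spin":0},{"hand":0.03,"x":0.06,"y":0.045,"z":0.115,"spin":0},{"hand":0.03,"x":0.085,"y":0.063,"z":0.115,"spin":0},{"hand":0.03,"x":0.11,"y":0.082,"z":0.115,"spin":0},{"hand":0.03,"x":0.135,"y":0.1,"z":0.115,"spin":0},{"hand":0.03,"x":0.152,"y":0.113,"z":0.115,"spin":0},{"hand":0.03,"x":0.1593,"y":0.1186,"z":0.115,"spin":0},{"hand":0.03,"x":0.1593,"y":0.1186,"z":0.115,"spin":0},{"hand":0.03,"x":0.1593,"y":0.1186,"z":0.105,"spin":0},{"hand":0.03,"x":0.1593,"y":0.1186,"z":0.095,"spin":0},{"hand":0.03,"x":0.1593,"y":0.1186,"z":0.09,"spin":0},{"hand":0.03,"x":0.1593,"y":0.1186,"z":0.09,"spin":0},{"hand":0.03,"x":0.1593,"y":0.1186,"z":0.09,"spin":0}]'
python3 - <<'E'
from h import *
c=read_camera("scene");s=state();print(s["opening"],s["ft_force"],s["eef_pos"])
x,y,z=s["eef_pos"]
print([b for b in blobs(c,"yellow",100,30) if b[0]<500 and 300<b[2][0]<400])
a=np.linspace(0,6.28,60)
p=np.array([proj(c,(x+20*np.cos(t),y+20*np.sin(t),z-4+k)) for t in a for k in(0,32)]);print(p.min(0),p.max(0))
cv2.imwrite("pics/y4.png",cv2.convertScaleAbs(cv2.resize(c["img"][180:270,290:400,::-1],(770,600),interpolation=2),alpha=1.7))
E
```

```text
t: 26.12
eef_pos: [603.1, 115.5, 93.7]
tcp_rot: [3.141, 0.001, 0.013]
ft_force: [0.1, 0.1, -0.1]
opening: 0.409
0.4082609326576499 [ 0.61204678 -0.3412746  -0.27380089] [603.41698829 115.64137968  94.10621626]
[(40, [362, 11, 12, 9], array([367.6,  14.6])), (94, [336, 220, 18, 9], array([343.9, 224.3]))]
[334.56532093 205.57884967] [353.92868762 228.92872675]
```

View pics/y4.png

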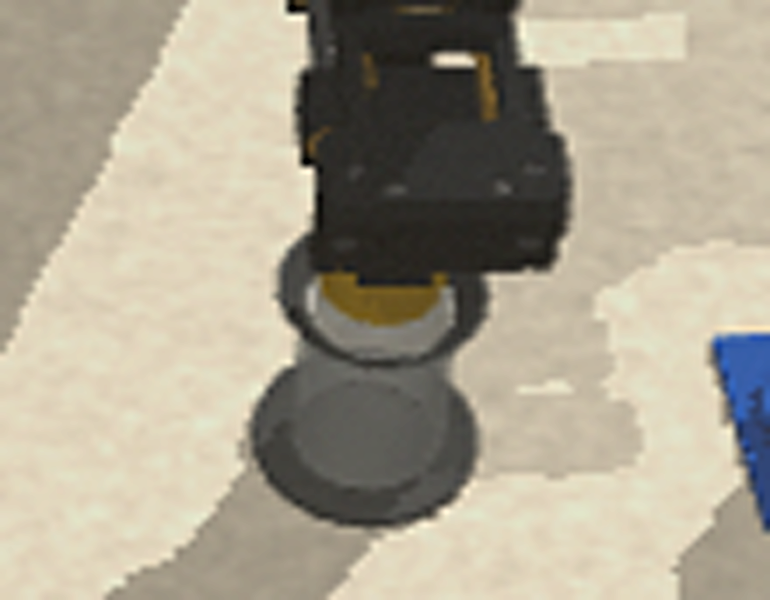

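The puck hangs concentric over the mouth: puck at (382,300) in the crop, mouth centred at about (382,300). It needs about 1 mm in +y, so I lower into the mouth with that shift.

```bash
python3 -m handwheel '[{"hand":0.03,"x":0,"y":0.001,"z":-0.004,"spin":0},{"hand":0.03,"x":0,"y":0.001,"z":-0.008,"spin":0},{"hand":0.03,"x":0,"y":0.001,"z":-0.012,"spin":0},{"hand":0.03,"x":0,"y":0.001,"z":-0.016,"spin":0},{"hand":0.03,"x":0,"y":0.001,"z":-0.019,"spin":0},{"hand":0.03,"x":0,"y":0.001,"z":-0.021,"spin":0},{"hand":0.03,"x":0,"y":0.001,"z":-0.022,"spin":0},{"hand":0.03,"x":0,"y":0.001,"z":-0.022,"spin":0},{"hand":0.03,"x":0,"y":0.001,"z":-0.022,"spin":0}]'
```

```text
t: 26.92
eef_pos: [603.6, 117.0, 72.1]
tcp_rot: [3.142, -0.0, 0.014]
ft_force: [0.3, 0.1, -0.1]
opening: 0.407
```

No contact, and the puck is about 7 mm into the bore. I release, lift and go to the black puck.

```bash
python3 -m handwheel '[{"hand":0.06,"x":0,"y":0,"z":0,"spin":0},{"hand":0.06,"x":0,"y":0,"z":0,"spin":0},{"hand":0.06,"x":0,"y":0,"z":0,"spin":0},{"hand":0.06,"x":0,"y":0,"z":0,"spin":0},{"hand":0.08,"x":0,"y":0,"z":0,"spin":0},{"hand":0.08,"x":0,"y":0,"z":0.01,"spin":0},{"hand":0.08,"x":0,"y":0,"z":0.04,"spin":0},{"hand":0.08,"x":0,"y":0,"z":0.075,"spin":0},{"hand":0.08,"x":-0.013,"y":-0.033,"z":0.075,"spin":0},{"hand":0.08,"x":-0.027,"y":-0.069,"z":0.075,"spin":0},{"hand":0.08,"x":-0.041,"y":-0.105,"z":0.075,"spin":0},{"hand":0.08,"x":-0.055,"y":-0.141,"z":0.075,"spin":0},{"hand":0.08,"x":-0.069,"y":-0.177,"z":0.075,"spin":0},{"hand":0.08,"x":-0.083,"y":-0.213,"z":0.075,"spin":0},{"hand":0.08,"x":-0.097,"y":-0.249,"z":0.075,"spin":0},{"hand":0.08,"x":-0.111,"y":-0.285,"z":0.075,"spin":0},{"hand":0.08,"x":-0.125,"y":-0.321,"z":0.075,"spin":0},{"hand":0.08,"x":-0.14,"y":-0.357,"z":0.075,"spin":0},{"hand":0.08,"x":-0.1525,"y":-0.3885,"z":0.075,"spin":0},{"hand":0.08,"x":-0.1525,"y":-0.3885,"z":0.075,"spin":0}]'
python3 - <<'E'
from h import *
c=read_camera("scene");t=read_camera("top");print(state()["eef_pos"])
a=cv2.resize(c["img"][200:270,305:375,::-1],(400,400),interpolation=2);b=cv2.resize(t["img"][165:205,218:258,::-1],(400,400),interpolation=2)
cv2.imwrite("pics/y5.png",cv2.convertScaleAbs(np.hstack([a,b]),alpha=1.7))
E
```

```text
t: 28.58
eef_pos: [449.5, -276.2, 147.9]
tcp_rot: [3.14, -0.001, 0.01]
ft_force: [0.4, -0.2, -0.6]
opening: 0.838
[ 450.65291522 -272.43430011  147.61513178]
```

View pics/y5.png

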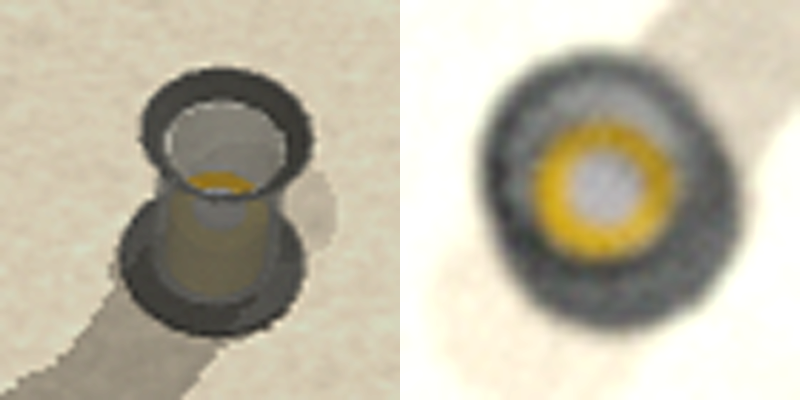

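Yellow sits flat at the bottom of the tube, with its dot at (607,187) in the crop. Now the black puck.

```bash
python3 -m handwheel '[{"hand":0.08,"x":0,"y":0,"z":-0.04,"spin":0},{"hand":0.08,"x":0,"y":0,"z":-0.08,"spin":0},{"hand":0.08,"x":0,"y":0,"z":-0.11,"spin":0},{"hand":0.08,"x":0,"y":0,"z":-0.13,"spin":0},{"hand":0.08,"x":0,"y":0,"z":-0.139,"spin":0},{"hand":0.08,"x":0,"y":0,"z":-0.143,"spin":0},{"hand":0.08,"x":0,"y":0,"z":-0.143,"spin":0},{"hand":0.08,"x":0,"y":0,"z":-0.143,"spin":0},{"hand":0.03,"x":0,"y":0,"z":-0.143,"spin":0},{"hand":0.03,"x":0,"y":0,"z":-0.143,"spin":0},{"hand":0.03,"x":0,"y":0,"z":-0.143,"spin":0},{"hand":0.03,"x":0,"y":0,"z":-0.143,"spin":0},{"hand":0.03,"x":0,"y":0,"z":-0.143,"spin":0},{"hand":0.03,"x":0,"y":0,"z":-0.143,"spin":0},{"hand":0.03,"x":0,"y":0,"z":-0.143,"spin":0},{"hand":0.03,"x":0,"y":0,"z":-0.143,"spin":0},{"hand":0.03,"x":0,"y":0,"z":-0.143,"spin":0},{"hand":0.03,"x":0,"y":0,"z":-0.143,"spin":0}]'
```

```text
t: 30.18
eef_pos: [451.1, -271.5, 4.1]
tcp_rot: [3.141, -0.0, 0.014]
ft_force: [-1.4, 0.5, 2.2]
opening: 0.409
```

```bash
python3 -m handwheel '[{"hand":0.03,"x":0,"y":0,"z":0.01,"spin":0},{"hand":0.03,"x":0,"y":0,"z":0.04,"spin":0},{"hand":0.03,"x":0,"y":0,"z":0.075,"spin":0},{"hand":0.03,"x":0,"y":0,"z":0.105,"spin":0},{"hand":0.03,"x":0.007,"y":0.018,"z":0.115,"spin":0},{"hand":0.03,"x":0.02,"y":0.051,"z":0.115,"spin":0},{"hand":0.03,"x":0.033,"y":0.085,"z":0.115,"spin":0},{"hand":0.03,"x":0.046,"y":0.119,"z":0.115,"spin":0},{"hand":0.03,"x":0.059,"y":0.153,"z":0.115,"spin":0},{"hand":0.03,"x":0.072,"y":0.187,"z":0.115,"spin":0},{"hand":0.03,"x":0.085,"y":0.221,"z":0.115,"spin":0},{"hand":0.03,"x":0.098,"y":0.255,"z":0.115,"spin":0},{"hand":0.03,"x":0.111,"y":0.289,"z":0.115,"spin":0},{"hand":0.03,"x":0.124,"y":0.323,"z":0.115,"spin":0},{"hand":0.03,"x":0.137,"y":0.354,"z":0.115,"spin":0},{"hand":0.03,"x":0.147,"y":0.377,"z":0.115,"spin":0},{"hand":0.03,"x":0.1524,"y":0.388,"z":0.115,"spin":0},{"hand":0.03,"x":0.1524,"y":0.388,"z":0.115,"spin":0},{"hand":0.03,"x":0.1524,"y":0.388,"z":0.115,"spin":0}]'
python3 -m handwheel '[{"hand":0.03,"x":0,"y":0,"z":-0.01,"spin":0},{"hand":0.03,"x":0,"y":0,"z":-0.02,"spin":0},{"hand":0.03,"x":0,"y":0,"z":-0.025,"spin":0},{"hand":0.03,"x":0,"y":0,"z":-0.025,"spin":0},{"hand":0.03,"x":0,"y":0,"z":-0.025,"spin":0}]'
```

```text
t: 31.77
eef_pos: [603.0, 116.3, 119.1]
tcp_rot: [3.141, 0.0, 0.015]
ft_force: [0.0, -0.4, -0.8]
opening: 0.408
t: 32.18
eef_pos: [603.2, 115.9, 93.5]
tcp_rot: [3.141, 0.001, 0.013]
ft_force: [0.3, -0.0, 0.1]
opening: 0.41
```

```bash
python3 -m handwheel '[{"hand":0.03,"x":0.0002,"y":0.0006,"z":-0.004,"spin":0},{"hand":0.03,"x":0.0002,"y":0.0006,"z":-0.008,"spin":0},{"hand":0.03,"x":0.0002,"y":0.0006,"z":-0.012,"spin":0},{"hand":0.03,"x":0.0002,"y":0.0006,"z":-0.015,"spin":0},{"hand":0.03,"x":0.0002,"y":0.0006,"z":-0.018,"spin":0},{"hand":0.03,"x":0.0002,"y":0.0006,"z":-0.018,"spin":0},{"hand":0.03,"x":0.0002,"y":0.0006,"z":-0.018,"spin":0}]'
python3 -m handwheel '[{"hand":0.03,"x":0,"y":0,"z":-0.001,"spin":0},{"hand":0.03,"x":0,"y":0,"z":-0.002,"spin":0},{"hand":0.03,"x":0,"y":0,"z":-0.003,"spin":0},{"hand":0.03,"x":0,"y":0,"z":-0.003,"spin":0}]'
```

```text
t: 32.77
eef_pos: [603.6, 117.2, 75.9]
tcp_rot: [3.142, 0.0, 0.014]
ft_force: [-0.3, 0.0, -0.4]
opening: 0.407
t: 33.1
eef_pos: [603.6, 117.1, 72.9]
tcp_rot: [3.142, 0.0, 0.014]
ft_force: [-0.1, 0.2, -1.1]
opening: 0.41
```

No contact. I release, retreat up and back, and check.

```bash
python3 -m handwheel '[{"hand":0.06,"x":0,"y":0,"z":0,"spin":0},{"hand":0.06,"x":0,"y":0,"z":0,"spin":0},{"hand":0.06,"x":0,"y":0,"z":0,"spin":0},{"hand":0.06,"x":0,"y":0,"z":0,"spin":0},{"hand":0.08,"x":0,"y":0,"z":0,"spin":0},{"hand":0.08,"x":0,"y":0,"z":0.01,"spin":0},{"hand":0.08,"x":0,"y":0,"z":0.04,"spin":0},{"hand":0.08,"x":0,"y":0,"z":0.08,"spin":0},{"hand":0.08,"x":-0.03,"y":-0.02,"z":0.11,"spin":0},{"hand":0.08,"x":-0.06,"y":-0.04,"z":0.12,"spin":0},{"hand":0.08,"x":-0.09,"y":-0.06,"z":0.12,"spin":0},{"hand":0.08,"x":-0.12,"y":-0.08,"z":0.12,"spin":0},{"hand":0.08,"x":-0.15,"y":-0.1,"z":0.12,"spin":0},{"hand":0.08,"x":-0.16,"y":-0.11,"z":0.12,"spin":0},{"hand":0.08,"x":-0.16,"y":-0.11,"z":0.12,"spin":0},{"hand":0.08,"x":-0.16,"y":-0.11,"z":0.12,"spin":0}]'
python3 - <<'E'
from h import *
c=read_camera("scene");t=read_camera("top");print(state()["eef_pos"])
a=cv2.resize(c["img"][200:270,305:375,::-1],(300,300),interpolation=2);b=cv2.resize(t["img"][165:205,218:258,::-1],(300,300),interpolation=2)
d=cv2.resize(c["img"][165:275,90:500,::-1],(800,215))
o=np.zeros((520,800,3),np.uint8);o[:300,:300]=a;o[:300,300:600]=b;o[305:]=d
cv2.imwrite("pics/end.png",cv2.convertScaleAbs(o,alpha=1.7))
E
```

```text
t: 34.43
eef_pos: [444.0, 6.8, 194.1]
tcp_rot: [3.141, -0.002, 0.013]
ft_force: [0.8, 0.4, -0.3]
opening: 0.84
[444.65315177   7.41746157 193.49700688]
```

View pics/end.png

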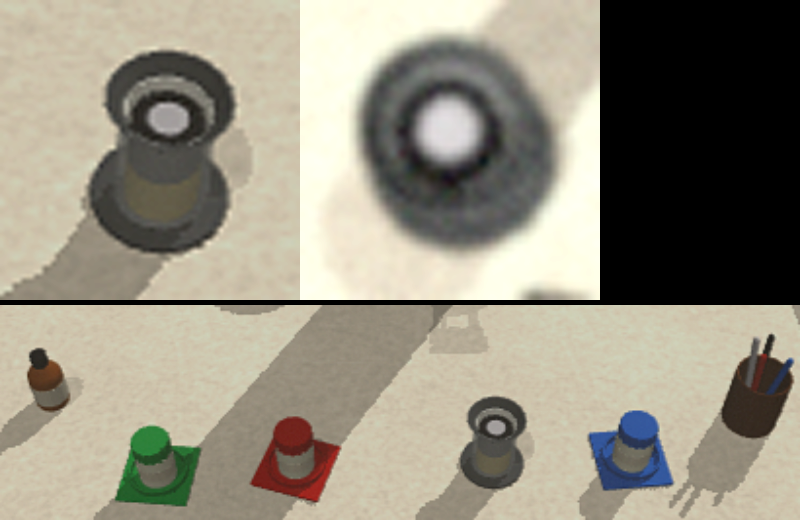

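Everything is in place: black sits flat on yellow in the tube with its dot at (168,118), the pots stand in their dishes, and the bottle and cup have not been moved.

```bash
python3 -c "from cell import *;print(job_done(),state()['t'])"
```

```text
the job is handed in; nothing more can be done
the job is handed in; nothing more can be done
```

The job is done and was handed in at about 34 s of the 136 s allowed.

- **Pots:** the green, red and blue pots each stand upright inside the rim of the matching dish. Each was lowered to light contact (3–8 N) before release.
- **Pucks:** the yellow puck went into the tube first and the black one on top. Neither showed any contact force going in.
- **Last pictures:** the black puck lies flat on the yellow one in the tube, all three pots are upright, the gripper is clear, and the bottle and pen cup look untouched.

**What disagreed along the way:**
- In the pictures the fingertips sat roughly 13–16 mm above the reported TCP, not 14 mm ahead of it as described. My first two closes on the yellow puck therefore shut on air above it, without moving it. Going lower gave a firm grip.
- The pots were probably held by their lids for the same reason.
- The scene camera read about 1–2 mm off, which I corrected using the placed pots.

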